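Work a seized T-handle pin out of its fixture block

TASK

The pin with the T-bar handle has rusted fast in its aluminium block. Grip it by the bar and work it loose: twist it about 20 degrees to the left (counter-clockwise seen from above) while pulling it up about a centimetre, then, with the pin still well inside the bore, back past the middle to about 20 degrees to the right while pulling it up about another centimetre, and then draw it right out. Put it foot first into the open steel cup and let go; leave the round-knob pin where it is and do not upset the cup.

Things in the scene. Friction and masses are not known exactly. Their poses are not given: they have to be found in the camera images.
- tpin: Steel pin with a T-bar handle, 0.16 kg, the one to pull. Origin: centre of its foot (lower end), z up the shank. Shank 16 mm in diameter. Starts fully down in tblock's bore, its bar along tblock's x within 3 degrees. Seized over the first 20 mm of lift: a straight pull needs about 15 to 25 N, turning it about 0.15 N m, and it pulls more easily while it turns; then it is free.
- tblock: Aluminium fixture block, fixed, 100 mm (x) x 60 mm (y) x 60 mm high. Origin: centre of its underside, z up. A blind bore 50 mm deep runs down the centre of its top, so the seated pin's foot is 10 mm above the origin. Its x axis is the zero of the twist: left is counter-clockwise from above.
- kpin: Bystander: a steel pin like tpin but with a round knob 34 mm in diameter on top in place of the bar; it stands loose in the bore of a second block of the same shape and stays there. Origin: centre of its foot.
- cup: Open steel cup for the pin, loose, 0.6 kg, 90 mm across the rim, 65 mm high, wall 4 mm, floor about 5 mm thick. Origin: centre of its underside. The pin may lean against the rim. (A closed glass jar, a tape roll and a screwdriver near it are only clutter.)
- tpin_end (a point): Point in the T-bar near its end on the pin's +x side, 25 mm from the pin's axis, 85 mm above the foot: it shows how far the pin is turned.
- tpin_handle (a point): Centre of the pin's T-bar, on the pin's axis, 85 mm above its foot, 35 mm above the block's top at the start. The bar is 56 mm long (pin's x), 12 mm thick (pin's y), 16 mm high. Grip it across the 12 mm, firmly (60 N or more).
There are look-alikes about, which are no part of the job. What is shaped like the tblock but orange is not meant.

How it is judged:
On the way, in this order (a step that is already met when the one before it is completed fails the run):
1. the pin is turned left at least 8 degrees from the block's x axis while raised at least 3 mm and still at least 12 mm deep in the bore (y of tpin_end in the frame of tblock above 0.0035 m and z of tpin in the frame of tblock between 0.013 and 0.048 m and horizontal distance between tpin and tblock below 0.006 m), for 0.05 s.
2. then it is turned right at least 8 degrees past the block's x axis while raised at least 8 mm and its foot still in the bore (y of tpin_end in the frame of tblock below -0.0035 m and z of tpin in the frame of tblock between 0.018 and 0.056 m and horizontal distance between tpin and tblock below 0.006 m), for 0.05 s.
At the end, for the whole second after the job is handed in: The T-handle pin is in the cup, foot down (foot under 43 mm from the cup's axis and under 30 mm above its underside, leaning less than about 70 degrees), at rest; the cup stands upright on the table (horizontal distance between tpin and cup below 0.043 m and z of tpin in the frame of cup below 0.03 m and angle between tpin's own z axis and vertical below 1.2 rad and angle between cup's own z axis and vertical below 0.15 rad and height (world z) of cup below 0.01 m and linear speed of tpin below 0.03 m/s); the robot touches nothing.
It fails at once if the round-knob pin is shifted or pulled up by more than 10 mm (distance of kpin from where it was at the start of the episode above 0.01 m).
It fails at once if the cup is tipped by more than 35 degrees (angle between cup's own z axis and vertical above 0.6 rad).
It also fails if it takes over 51 s, if anything falls off the work surface, if the arm or the gripper's body presses on something with over 40 N, if the wrist force passes 120 N, or if a joint passes its speed limit or range.

ROBOT

A 6-joint arm with a two-finger parallel gripper is mounted at the origin on the work surface. World frame = base frame: x ahead of the robot, y to its left, z up, the work surface at z = 0. Lengths are in m, angles in rad, forces in N, time in s.
With the tool pointing down it reaches from about 0.275 to 0.75 m from the base axis. Payload 10.2 kg.
Tool frame: the origin (TCP) lies at the very end of the fingers, on their centre line; the grasp point (between the pads) lies 19 mm behind it; z points along the fingers, y is the line along which they close (so a half turn about z gives the same grasp; the last joint's range is limited). The gripper opens to 85 mm and grips with 20 to 120 N. Pads are 22 mm wide; open, the fingers measure 114 mm over their backs; the gripper's body (76 mm by 85 mm) begins 54 mm behind the grasp point. The pads swing forward as they close: fully open they stand 13 mm farther back than shut.
Start: joints at [1.022, 0.313, 1.498, -0, 1.331, -0.223], TCP at [0.168, 0.497, 0.231] pointing down, gripper open.
Joint ranges: [-2.94, 2.94], [-0.97, 2.17], [0.19, 2.56], [-1.23, 4.37], [0.02, 3.11], [-2.88, 2.88]. Speed limits (rad/s): [2.39, 2.39, 3.01, 3.14, 3.14, 3.14].

INTERFACE

Orientations are given as a rotation vector (axis times angle).
In Python, from workcell import r gives the robot as it stands.
- The arm moves only by the tool arm_command, never from a script. Its arguments are lists of equal length, an entry for each row: "delta_pos": the shift along the tool's x, y, z in units of 40 mm (1.0 is 40 mm), a list of three; "roll": the turn about the tool's z in units of 6 degrees (1.0 is 6 degrees). A call has 1 to 12 rows; each row is the pose to reach, as a shift and turn from the pose commanded when the call began, along the tool's axes at that moment; what a row does not reach only later rows make up. A row lasts 1/12 s, in which the tool goes at most 41.7 mm and 7.16 degrees, less where a joint would pass 70% of its speed; a pose out of reach is approached as far as the arm can. A call with a gripper value outside its range is refused whole. "hand" is the closure in counts, from 0 (fully open) to 255 (shut), set as the call begins (left out, the last holds). The fingers move at their own pace and stop on an object; "newtons" is the grip in N (left out, the last holds). Time passes only in rows, so rows that repeat a pose let the fingers close. It gives the time, the measured TCP pose, the force, the opening and the grip force at its end, in the units of the state.
- r.state(): the state, without advancing time (a new reading comes with each control period).
- r.capture(name): name is "side" or "top"; returns a dict with "img" (384x512x3 uint8, red, green, blue), "z_map" (384x512 float32, m along the optical axis (not along the pixel's ray), 0 where there is no reading), "mtx" (3x3 intrinsics, pixels), "rvec" (rotation vector, rad) and "tvec" (3), from world to camera coordinates, as OpenCV has them. Camera axes: x right, y down, z forward; pixel columns grow to the right and rows downward; lengths in m; the calibration is good to about 2 mm. A picture is of the moment at which its call begins.
- r.close_job(): hands the job in; it is judged then, once.
The state is a dict: "time_s": time; "q": joint angles; "qd": joint speeds; "effort": joint torques, N m; "tcp_pos": TCP position; "tool_rot": TCP orientation; "contact_force": force on the tool from outside, world axes, zero at the start; "torque": the same for the moment, N m; "grip_width": finger opening in m; "gripper_force": force on a finger pad.
Only numpy, scipy, OpenCV 4.12 (cv2) and the standard library are available. Lean on these libraries where they do the work, as an engineer would, in place of code of your own. Each camera call takes 0.05 s, during which the arm holds its last target. There are 200 camera calls.

## Working session

There is one attempt and no reset: what is moved stays moved. The work goes in short steps, Python scripts to look and compute and a tool call to move; the robot and the scene stay as the last step left them, time stands still between calls to the robot, and variables do not carry over. Pictures are saved under pics/ and viewed, at most 10 in all, crops included, and the job is handed in when it is done.

Besides the shell and the picture viewer there is one more tool, called after "Request:" as a command line: name --pt "numbers of a row" for each row, then --argument value for the rest. arm_command: Moves the arm, as the interface text tells. Its arguments: {"type":"object","properties":{"delta_pos":{"type":"array","items":{"type":"array","items":{"type":"number"}}},"roll":{"type":"array","items":{"type":"number"}},"hand":{"type":"number"},"newtons":{"type":"number"}},"required":["delta_pos","roll"]}

```bash
mkdir -p pics
cat > h.py <<'E'
import numpy as np, cv2
from workcell import r
def cap(n):
    c=r.capture(n); R=cv2.Rodrigues(np.array(c['rvec'],float))[0]; t=np.array(c['tvec'],float).ravel()
    K=np.array(c['mtx']); Z=c['z_map']; v,u=np.mgrid[:384,:512]
    P=np.stack([(u-K[0,2])/K[0,0]*Z,(v-K[1,2])/K[1,1]*Z,Z],-1)
    W=(P-t)@R; W[Z==0]=np.nan
    return c,R,t,K,W
def save(c,f): cv2.imwrite('pics/'+f,cv2.cvtColor(c['img'],cv2.COLOR_RGB2BGR))
def ray(px,z,R,t,K):
    d=R.T@np.linalg.inv(K)@np.array([px[0],px[1],1.]); o=-R.T@t
    return o+d*(z-o[2])/d[2]
E
python3 - <<'E'
from h import *
for n in('top','side'):
    c,R,t,K,W=cap(n); save(c,n+'0.png'); np.savez(n+'0.npz',img=c['img'],W=W,R=R,t=t,K=K); print(n,-R.T@t,K[0,0],R[2])
s=r.state();print({k:np.round(v,3) for k,v in s.items()})
E
```

```text
top [ 0.44246702 -0.00977447  1.00950462] 482.13300550839426 [ 0.09256906  0.04146344 -0.99484258]
side [ 0.12946728 -0.53450632  0.65190535] 347.94026007009023 [ 0.44911588  0.6182063  -0.64507046]
{'time_s': np.float64(0.1), 'q': array([ 1.022,  0.313,  1.498,  0.   ,  1.331, -0.223]), 'qd': array([ 0.001, -0.   , -0.002,  0.   , -0.001,  0.   ]), 'effort': array([ 2.0000e-03, -4.1290e+01, -2.6014e+01, -0.0000e+00,  3.0000e-03,
       -0.0000e+00]), 'tcp_pos': array([0.168, 0.497, 0.231]), 'tool_rot': array([-5.09e-01, -3.10e+00,  2.00e-03]), 'contact_force': array([ 0.   ,  0.329, -1.181]), 'torque': array([-0.012,  0.022,  0.014]), 'gripper_force': np.float64(0.0), 'grip_width': np.float64(0.085)}
```

View pics/top0.png

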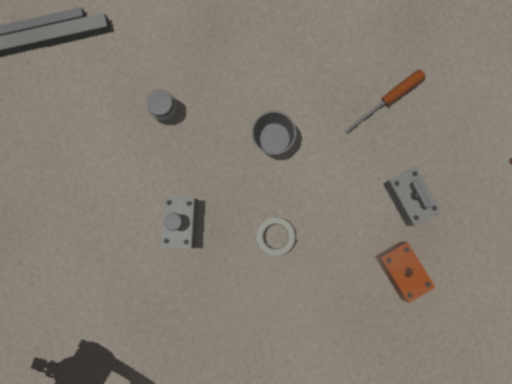

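View pics/side0.png

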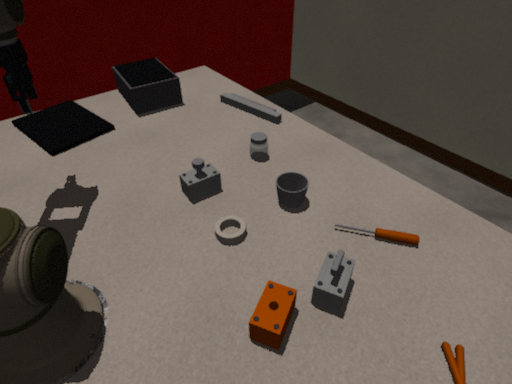

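The top view shows the tblock with its T-bar at about (415,195), the kpin block at (179,222), the cup at (274,134), the jar at (160,104) and the orange look-alike at (406,272). The side view agrees: T-bar at (337,265), cup at (292,190).

```bash
python3 - <<'E'
from h import *
from scipy.ndimage import label
for n,boxT,boxC in(('top',(375,155,450,235),(240,100,310,170)),('side',(300,235,370,320),(265,165,320,215))):
    d=np.load(n+'0.npz');W=d['W'];print(n)
    def sub(b): return W[b[1]:b[3],b[0]:b[2]].reshape(-1,3)
    for name,b,lo,hi in(('bar',boxT,.098,.112),('top',boxT,.054,.066),('rim',boxC,.058,.07)):
        p=sub(b);p=p[(p[:,2]>lo)&(p[:,2]<hi)]
        if len(p)<5: print(name,len(p));continue
        xy=p[:,:2].astype(np.float32); (c,s,a)=cv2.minAreaRect(xy)
        vx=cv2.fitLine(xy,cv2.DIST_L2,0,.01,.01).ravel()
        print(name,len(p),'rect',np.round(c,4),np.round(s,4),round(a,1),'mean',p.mean(0).round(4),'lineang',np.degrees(np.arctan2(vx[1],vx[0])).round(1),'circ',cv2.minEnclosingCircle(xy))
    p=sub(boxT);print(np.histogram(p[:,2],np.arange(-.01,.13,.01)))
E
python3 - <<'E'
import cv2
a=cv2.imread('pics/top0.png')[150:240,370:460];b=cv2.imread('pics/side0.png')[235:325,290:380]
cv2.imwrite('pics/crop0.png',cv2.hconcat([cv2.resize(x,(400,400),interpolation=2) for x in(a,b)]))
E
```

```text
top
bar 213 rect [ 0.5216 -0.2789] [0.0552 0.0131] 26.0 mean [ 0.5213 -0.2789  0.1033] lineang 25.6 circ ((0.5217944383621216, -0.27915599942207336), 0.02786538004875183)
top 1340 rect [ 0.5213 -0.2796] [0.1002 0.0611] 27.0 mean [ 0.5203 -0.2772  0.061 ] lineang 26.9 circ ((0.520924985408783, -0.2794259190559387), 0.058002322912216187)
rim 346 rect [ 0.6496 -0.0051] [0.0876 0.0883] 63.3 mean [ 0.6548 -0.0054  0.0645] lineang 73.8 circ ((0.6503739953041077, -0.005488594528287649), 0.04519609361886978)
(array([1202, 2861,   62,   61,   69,   66,  405,  978,   12,   13,   50,
        203,    0,    0]), array([-0.01,  0.  ,  0.01,  0.02,  0.03,  0.04,  0.05,  0.06,  0.07,
        0.08,  0.09,  0.1 ,  0.11,  0.12,  0.13]))
side
bar 142 rect [ 0.5214 -0.2817] [0.0572 0.0122] 25.8 mean [ 0.5197 -0.2827  0.1013] lineang 26.0 circ ((0.5214871168136597, -0.2822079062461853), 0.028849372640252113)
top 1060 rect [ 0.5213 -0.2818] [0.1021 0.0601] 27.0 mean [ 0.5154 -0.2859  0.0587] lineang 25.4 circ ((0.5210666656494141, -0.2832159996032715), 0.05772080644965172)
rim 165 rect [ 0.649  -0.0084] [0.0881 0.0875] 25.3 mean [ 0.6501 -0.0092  0.0618] lineang 40.9 circ ((0.6509697437286377, -0.008999660611152649), 0.04619351401925087)
(array([3728,  535,   86,   96,   90,   97,  961,  146,    6,    8,   45,
        129,    0,    0]), array([-0.01,  0.  ,  0.01,  0.02,  0.03,  0.04,  0.05,  0.06,  0.07,
        0.08,  0.09,  0.1 ,  0.11,  0.12,  0.13]))
```

View pics/crop0.png

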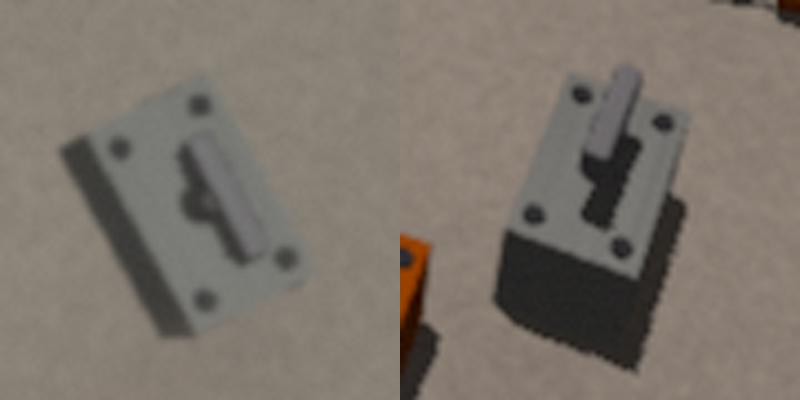

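The crop confirms a grey block with the T-bar raised above its centre. The bar lies along about 26° and the block along about 27°.

```bash
cat >> h.py <<'E'
def go(xyz,yaw):
    s=r.state(); R=cv2.Rodrigues(np.array(s['tool_rot'],float))[0]
    y=np.degrees(np.arctan2(R[1,1],R[0,1])); d=R.T@(np.array(xyz)-s['tcp_pos'])/.04
    print('t',s['time_s'],'pos',np.round(s['tcp_pos'],4),'yaw',y.round(2),'tilt',R[:,2].round(3),'D',d.round(3),'roll',round(-((yaw-y+180)%360-180)/6,3),'F',np.round(s['contact_force'],1),'w',s['grip_width'],s['gripper_force'],'q',np.round(s['q'],2))
E
python3 -c "
from h import *
go((.5214,-.2800,.17),-64)"
```

```text
t 0.1 pos [0.1679 0.4972 0.2308] yaw 71.34 tilt [-0.001 -0.001 -1.   ] D [-14.591 -15.578   1.534] roll 22.556 F [ 0.   0.3 -1.2] w 0.08537214220889408 0.0 q [ 1.02  0.31  1.5   0.    1.33 -0.22]
```

Request:
arm_command --pt "-0.4 -0.43 0" --pt "-1 -1.07 0" --pt "-1.7 -1.8 0" --pt "-2.4 -2.55 0" --pt "-3.1 -3.3 0" --pt "-3.8 -4.05 0" --pt "-4.5 -4.8 0" --pt "-5.2 -5.55 0" --pt "-5.9 -6.3 0" --pt "-6.5 -6.95 0" --pt "-7.0 -7.45 0" --pt "-7.3 -7.78 0" --roll '[0.6,1.6,2.6,3.6,4.6,5.6,6.6,7.6,8.6,9.6,10.5,11.2]' --hand 0 --newtons 100

```text
time_s: 1.1
tcp_pos: [0.3458, 0.1067, 0.2312]
tool_rot: [2.148, 2.292, -0.0]
contact_force: [0.5, -0.1, -0.5]
grip_width: 0.0852
gripper_force: 0.0
```

```bash
python3 -c "
from h import *
go((.5214,-.2800,.17),-64)"
```

```text
t 1.1 pos [0.3458 0.1067 0.2312] yaw 3.72 tilt [ 0. -0. -1.] D [-9.932  3.752  1.535] roll 11.286 F [ 0.5 -0.1 -0.5] w 0.08524926213285197 0.0 q [-0.03 -0.06  1.93 -0.    1.28 -0.09]
```

Request:
arm_command --pt "-0.4 0.15 0" --pt "-1.2 0.45 0" --pt "-2.1 0.8 0" --pt "-3.0 1.13 0" --pt "-4.0 1.51 0" --pt "-5.0 1.9 0.3" --pt "-6.0 2.27 0.6" --pt "-7.0 2.65 0.9" --pt "-8.0 3.02 1.2" --pt "-9.0 3.4 1.4" --pt "-9.7 3.67 1.53" --pt "-9.93 3.75 1.53" --roll '[0.6,1.6,2.6,3.6,4.6,5.6,6.6,7.6,8.7,9.8,10.8,11.29]'

```text
time_s: 2.1
tcp_pos: [0.5236, -0.2804, 0.1674]
tool_rot: [-3.06, -0.704, 0.003]
contact_force: [0.1, -0.2, -0.2]
grip_width: 0.0853
gripper_force: 0.0
```

```bash
python3 -c "
from h import *
go((.5214,-.2800,.076),-64)"
```

```text
t 2.1 pos [ 0.5236 -0.2804  0.1674] yaw -64.08 tilt [-0.002  0.001 -1.   ] D [-0.042 -0.028  2.284] roll -0.014 F [ 0.1 -0.2 -0.2] w 0.08534944485509052 0.0 q [-0.69  0.52  1.37 -0.    1.26  0.43]
```

Request:
arm_command --pt "0 0 0" --pt "0 0 0.3" --pt "0 0 0.7" --pt "0 0 1.1" --pt "0 0 1.5" --pt "0 0 1.8" --pt "0 0 2.1" --pt "0 0 2.25" --pt "0 0 2.34" --pt "0 0 2.34" --pt "0 0 2.34" --roll '[0,0,0,0,0,0,0,0,0,0,0]'

```text
time_s: 3.02
tcp_pos: [0.5235, -0.2763, 0.077]
tool_rot: [3.058, 0.718, 0.001]
contact_force: [-0.3, -0.4, 0.4]
grip_width: 0.0853
gripper_force: 0.0
```

```bash
python3 -c "
from h import *
go((.5214,-.2800,.0765),-64)"
```

```text
t 3.0167 pos [ 0.5235 -0.2763  0.077 ] yaw -63.58 tilt [ 0.001 -0.    -1.   ] D [-0.089  0.06   0.013] roll 0.07 F [-0.3 -0.4  0.4] w 0.0853444772033716 0.0 q [-0.68  0.61  1.47  0.    1.06  0.43]
```

Request:
arm_command --pt "-0.05 0.03 0" --pt "-0.09 0.06 0.01" --pt "-0.09 0.06 0.01" --pt "-0.09 0.06 0.01" --roll '[0.07,0.07,0.07,0.07]'

```text
time_s: 3.35
tcp_pos: [0.5211, -0.2803, 0.0763]
tool_rot: [3.061, 0.706, 0.0]
contact_force: [-0.3, 1.1, -0.1]
grip_width: 0.0854
gripper_force: 0.0
```

```bash
python3 -c "
from h import *
go((.5214,-.2800,.0765),-64)
c,R,t,K,W=cap('side');import cv2
cv2.imwrite('pics/s1.png',cv2.resize(c['img'][200:330,260:430,::-1],(680,520),interpolation=2))"
```

```text
t 3.35 pos [ 0.5211 -0.2803  0.0763] yaw -64.04 tilt [ 0. -0. -1.] D [ 0.009 -0.003 -0.004] roll -0.007 F [-0.3  1.1 -0.1] w 0.08538319528073081 0.0 q [-0.69  0.61  1.47 -0.    1.06  0.43]
```

View pics/s1.png

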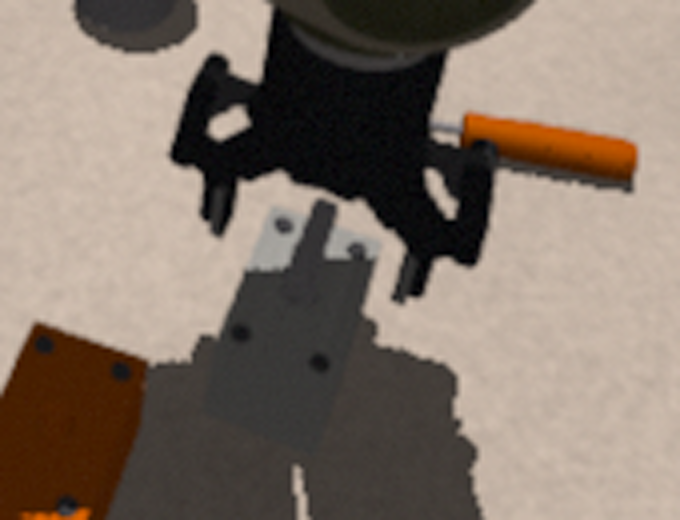

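The fingers (tips at about (215,225) and (405,290)) straddle the bar at (315,235) evenly, so I close.

Request:
arm_command --pt "0 0 0" --pt "0 0 0" --pt "0 0 0" --pt "0 0 0" --pt "0 0 0" --pt "0 0 0" --pt "0 0 0" --pt "0 0 0" --pt "0 0 0" --pt "0 0 0" --pt "0 0 0" --pt "0 0 0" --roll '[0,0,0,0,0,0,0,0,0,0,0,0]' --hand 255 --newtons 100

```text
time_s: 4.4
tcp_pos: [0.5213, -0.28, 0.0764]
tool_rot: [3.061, 0.706, 0.0]
contact_force: [-1.5, 1.3, 4.9]
grip_width: 0.012
gripper_force: 97.8
```

```bash
python3 -c "
from h import *
go((.5214,-.2800,.0765),-64);print(r.state()['torque'])"
```

```text
t 4.4 pos [ 0.5213 -0.28    0.0764] yaw -64.02 tilt [ 0. -0. -1.] D [ 0.003  0.002 -0.002] roll -0.004 F [-1.5  1.3  4.9] w 0.011957573164935379 97.82970070838928 q [-0.69  0.61  1.47  0.    1.06  0.43]
[ 0.22930296  0.1516522  -0.02061661]
```

Request:
arm_command --pt "0 0 0" --pt "0 0 -0.02" --pt "0 0 -0.04" --pt "0 0 -0.07" --pt "0 0 -0.1" --pt "0 0 -0.13" --pt "0 0 -0.16" --pt "0 0 -0.19" --pt "0 0 -0.22" --pt "0 0 -0.25" --pt "0 0 -0.25" --pt "0 0 -0.25" --roll '[-0.3,-0.7,-1.1,-1.5,-1.9,-2.3,-2.7,-3.0,-3.3,-3.6,-3.6,-3.6]'

```text
time_s: 5.4
tcp_pos: [0.5202, -0.2794, 0.0838]
tool_rot: [-2.872, -1.264, 0.003]
contact_force: [2.6, -2.3, -19.8]
grip_width: 0.0122
gripper_force: 97.9
```

Run:
```python
from h import *
go((.5214,-.2800,.0965),-84);print(r.state()['torque'])
for n in('top','side'):
    c,R,t,K,W=cap(n); b=(375,155,450,235) if n=='top' else (300,225,370,320)
    p=W[b[1]:b[3],b[0]:b[2]].reshape(-1,3)
    cv2.imwrite('pics/%s2.png'%n,cv2.resize(c['img'][b[1]-20:b[3]+20,b[0]-30:b[2]+30,::-1],(400,400),interpolation=2))
a,b=[cv2.imread('pics/%s2.png'%n) for n in('top','side')];cv2.imwrite('pics/two2.png',cv2.hconcat([a,b]))
```

```text
t 5.4 pos [ 0.5202 -0.2794  0.0838] yaw -42.49 tilt [-0.003  0.002 -1.   ] D [ 0.01   0.03  -0.317] roll 6.919 F [  2.6  -2.3 -19.8] w 0.012198440161852005 97.87560939788818 q [-0.69  0.6   1.46 -0.    1.08  0.05]
[-0.54270994 -0.41164366 -0.00304675]
```

View pics/two2.png

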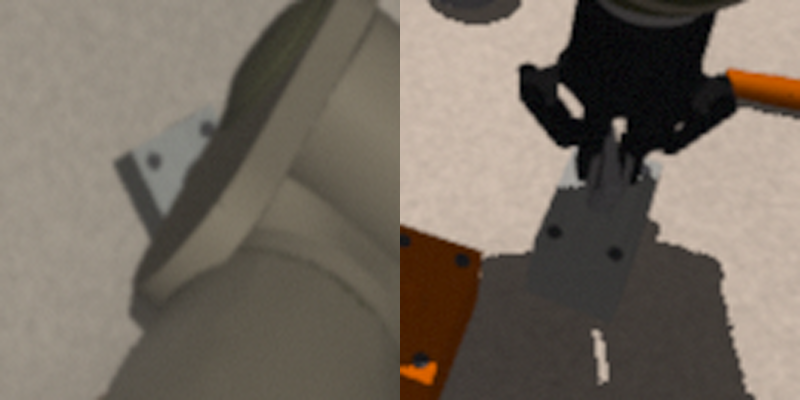

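The side view shows the bar, at about (605,170), turned left with the gripper. Before reversing, I check from the depth map that the bar actually rose.

Run:
```python
from h import *
c,R,t,K,W=cap('side'); p=W[225:320,300:370]
m=(np.abs(p[...,2]-.1)<.025)&(np.hypot(p[...,0]-.505,p[...,1]+.298)<.016)
q=p[m]; print(len(q)); i=np.argsort(-q[:,2]); print(q[i][:40:3].round(4), c['img'][225:320,300:370][m][i][:40:6]);
```

```text
153
[[ 0.5209 -0.2981  0.1238]
 [ 0.5079 -0.2853  0.121 ]
 [ 0.5189 -0.2931  0.1204]
 [ 0.5178 -0.2943  0.1195]
 [ 0.5201 -0.2976  0.1178]
 [ 0.5182 -0.2946  0.1163]
 [ 0.507  -0.2846  0.1151]
 [ 0.5193 -0.2917  0.1127]
 [ 0.5132 -0.2923  0.1119]
 [ 0.5017 -0.2953  0.1117]
 [ 0.5187 -0.29    0.1114]
 [ 0.5184 -0.2955  0.111 ]
 [ 0.5066 -0.3011  0.1107]
 [ 0.5093 -0.291   0.1106]] [[24 23 22]
 [33 32 33]
 [42 41 41]
 [33 32 33]
 [52 49 52]
 [36 33 34]
 [52 49 50]]
```

The bar top is at about 0.111 m, up about 8 mm, and turned about 21° left, so step 1 is met. Now back to the right.

Request:
arm_command --pt "0 0 0" --pt "0 0 -0.03" --pt "0 0 -0.05" --pt "0 0 -0.08" --pt "0 0 -0.1" --pt "0 0 -0.13" --pt "0 0 -0.15" --pt "0 0 -0.18" --pt "0 0 -0.2" --pt "0 0 -0.23" --pt "0 0 -0.25" --pt "0 0 -0.25" --roll '[0.4,1.0,1.6,2.2,2.8,3.4,4.0,4.6,5.2,5.8,6.4,6.9]'

```text
time_s: 6.55
tcp_pos: [0.5217, -0.2802, 0.0976]
tool_rot: [3.136, 0.163, 0.002]
contact_force: [0.5, 0.6, -2.3]
grip_width: 0.0123
gripper_force: 99.7
```

Request:
arm_command --pt "0 0 0" --pt "0 0 0" --pt "0 0 0" --roll '[0,0,0]'

```text
time_s: 6.8
tcp_pos: [0.5216, -0.2802, 0.0972]
tool_rot: [3.136, 0.171, 0.002]
contact_force: [-0.4, -0.1, -1.4]
grip_width: 0.0122
gripper_force: 99.8
```

Run:
```python
from h import *
go((.5214,-.2800,.17),-84)
c,R,t,K,W=cap('side');cv2.imwrite('pics/s3.png',cv2.resize(c['img'][200:330,260:430,::-1],(680,520),interpolation=2))
```

```text
t 6.8 pos [ 0.5216 -0.2802  0.0972] yaw -83.75 tilt [ 0.001 -0.001 -1.   ] D [-1.00e-03 -4.00e-03 -1.82e+00] roll 0.042 F [-0.4 -0.1 -1.4] w 0.012240421116923217 99.78370428085327 q [-0.69  0.59  1.45  0.    1.1   0.77]
```

View pics/s3.png

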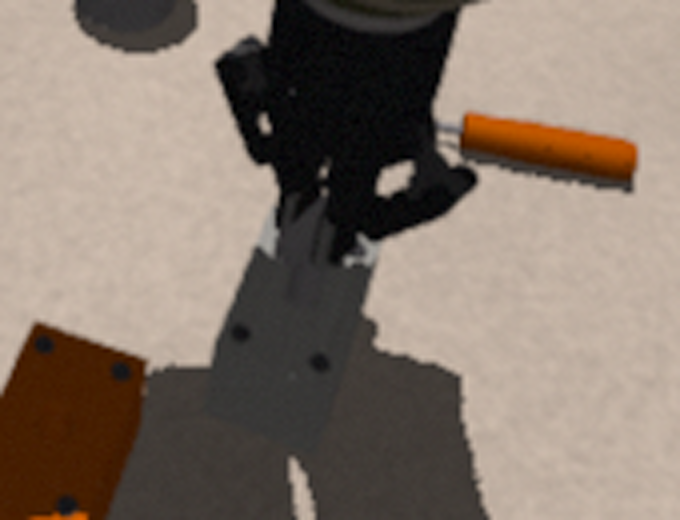

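The pin is turned about 20° right and up about 21 mm, with almost no pull force left, so it is free. Draw it out.

Request:
arm_command --pt "0 0 -0.1" --pt "0 0 -0.3" --pt "0 0 -0.55" --pt "0 0 -0.85" --pt "0 0 -1.15" --pt "0 0 -1.45" --pt "0 0 -1.75" --pt "0 0 -2.0" --pt "0 0 -2.2" --pt "0 0 -2.3" --pt "0 0 -2.3" --pt "0 0 -2.3" --roll '[0,0,0,0,0,0,0,0,0,0,0,0]'

```text
time_s: 7.85
tcp_pos: [0.5211, -0.2799, 0.1879]
tool_rot: [-3.137, -0.169, 0.0]
contact_force: [-0.9, -0.5, -1.8]
grip_width: 0.012
gripper_force: 99.8
```

Run:
```python
from h import *
go((.650,-.007,.19),-84)
c,R,t,K,W=cap('side');cv2.imwrite('pics/s4.png',cv2.resize(c['img'][140:330,230:430,::-1],(600,570),interpolation=2))
```

```text
t 7.85 pos [ 0.5211 -0.2799  0.1879] yaw -83.83 tilt [-0.  0. -1.] D [ 3.939 -6.437 -0.053] roll 0.029 F [-0.9 -0.5 -1.8] w 0.011953374037668822 99.77042198181152 q [-0.69  0.49  1.35 -0.    1.3   0.77]
```

View pics/s4.png

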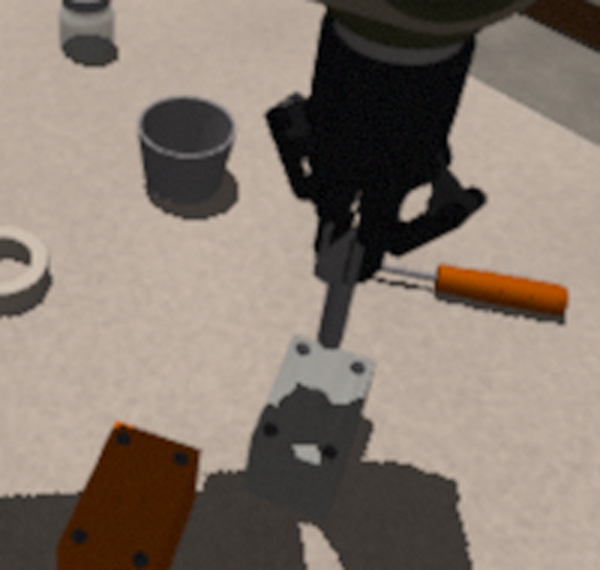

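The pin hangs upright from the gripper, clear of the block, with its foot at about (330,340). The cup is undisturbed at (187,145). Now carry the pin over.

Request:
arm_command --pt "0.12 -0.2 0" --pt "0.4 -0.65 0" --pt "0.8 -1.3 0" --pt "1.25 -2.05 0" --pt "1.7 -2.8 0" --pt "2.15 -3.5 0" --pt "2.6 -4.25 0" --pt "3.0 -4.9 0" --pt "3.4 -5.55 0" --pt "3.7 -6.05 0" --pt "3.88 -6.34 0" --pt "3.94 -6.44 0" --roll '[0,0,0,0,0,0,0,0,0,0,0,0]'

```text
time_s: 8.9
tcp_pos: [0.6505, -0.0046, 0.1874]
tool_rot: [-3.136, -0.173, 0.001]
contact_force: [-0.1, -0.6, -1.9]
grip_width: 0.0123
gripper_force: 99.8
```

Request:
arm_command --pt "0 0 0" --pt "0 0 0" --pt "0 0 0" --pt "0 0 0" --pt "0 0 0" --roll '[0,0,0,0,0]'

```text
time_s: 9.32
tcp_pos: [0.65, -0.0079, 0.1882]
tool_rot: [3.137, 0.167, 0.0]
contact_force: [-0.9, 0.2, -1.1]
grip_width: 0.012
gripper_force: 99.8
```

Run:
```python
from h import *
go((.650,-.007,.074),-84)
c,R,t,K,W=cap('side');cv2.imwrite('pics/s5.png',cv2.resize(c['img'][60:250,200:400,::-1],(600,570),interpolation=2))
```

```text
t 9.3167 pos [ 0.65   -0.0079  0.1882] yaw -83.9 tilt [ 0. -0. -1.] D [ 2.000e-03 -2.200e-02  2.856e+00] roll 0.017 F [-0.9  0.2 -1.1] w 0.012002999245896234 99.77153420448303 q [-0.19  0.62  1.14 -0.    1.38  1.27]
```

View pics/s5.png

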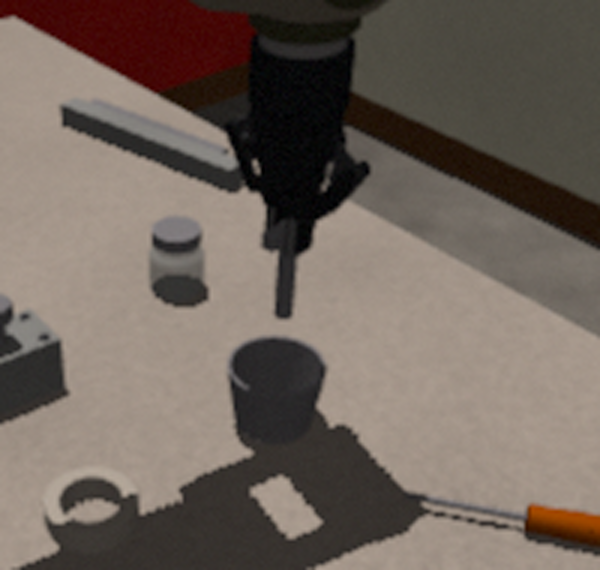

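The pin, with its foot at (285,312), hangs over the cup mouth centred at (277,370). Lower it.

Request:
arm_command --pt "0 -0.02 0.1" --pt "0 -0.02 0.3" --pt "0 -0.02 0.6" --pt "0 -0.02 0.95" --pt "0 -0.02 1.3" --pt "0 -0.02 1.65" --pt "0 -0.02 2.0" --pt "0 -0.02 2.3" --pt "0 -0.02 2.55" --pt "0 -0.02 2.7" --pt "0 -0.02 2.8" --pt "0 -0.02 2.82" --roll '[0,0,0,0,0,0,0,0,0,0,0,0]'

```text
time_s: 10.37
tcp_pos: [0.6499, -0.0062, 0.0747]
tool_rot: [-3.137, -0.169, 0.001]
contact_force: [0.5, -0.7, -1.6]
grip_width: 0.0119
gripper_force: 99.8
```

Request:
arm_command --pt "0 0 0" --pt "0 0 0" --pt "0 0 0" --roll '[0,0,0]'

```text
time_s: 10.62
tcp_pos: [0.6504, -0.0062, 0.076]
tool_rot: [3.137, 0.169, 0.002]
contact_force: [-0.2, -0.2, -1.9]
grip_width: 0.0118
gripper_force: 99.8
```

Request:
arm_command --pt "0 0 0.03" --pt "0 0 0.07" --pt "0 0 0.07" --pt "0 0 0.07" --roll '[0,0,0,0]'

```text
time_s: 10.95
tcp_pos: [0.65, -0.0061, 0.0724]
tool_rot: [-3.137, -0.169, 0.0]
contact_force: [1.0, 0.6, -2.0]
grip_width: 0.0121
gripper_force: 99.8
```

Request:
arm_command --pt "0 0 0" --pt "0 0 0" --pt "0 0 0" --pt "0 0 0" --pt "0 0 0" --pt "0 0 0" --pt "0 0 0" --pt "0 0 0" --pt "0 0 0" --pt "0 0 0" --roll '[0,0,0,0,0,0,0,0,0,0]' --hand 0 --newtons 20

```text
time_s: 11.78
tcp_pos: [0.6501, -0.0062, 0.0725]
tool_rot: [3.137, 0.169, 0.0]
contact_force: [-0.2, -0.8, 0.1]
grip_width: 0.0856
gripper_force: 0.0
```

Request:
arm_command --pt "0 0 -0.1" --pt "0 0 -0.3" --pt "0 0 -0.6" --pt "0 0 -0.9" --pt "0 0 -1.3" --pt "0 0 -1.7" --pt "0 0 -2.1" --pt "0 0 -2.5" --pt "0 0 -2.9" --pt "0 0 -3.2" --pt "0 0 -3.4" --pt "0 0 -3.5" --roll '[0,0,0,0,0,0,0,0,0,0,0,0]'

```text
time_s: 12.78
tcp_pos: [0.6504, -0.0062, 0.2147]
tool_rot: [3.136, 0.169, 0.004]
contact_force: [0.5, -0.4, 0.1]
grip_width: 0.0853
gripper_force: 0.0
```

Run:
```python
from h import *
go((.650,-.007,.2),-84)
c,R,t,K,W=cap('side');cv2.imwrite('pics/s6.png',cv2.resize(c['img'][60:250,200:400,::-1],(600,570),interpolation=2))
```

```text
t 12.7833 pos [ 0.6504 -0.0062  0.2147] yaw -83.82 tilt [ 0.003 -0.001 -1.   ] D [-0.013  0.018  0.369] roll 0.029 F [ 0.5 -0.4  0.1] w 0.08534633134263059 0.0 q [-0.19  0.61  1.1  -0.    1.43  1.27]
```

View pics/s6.png

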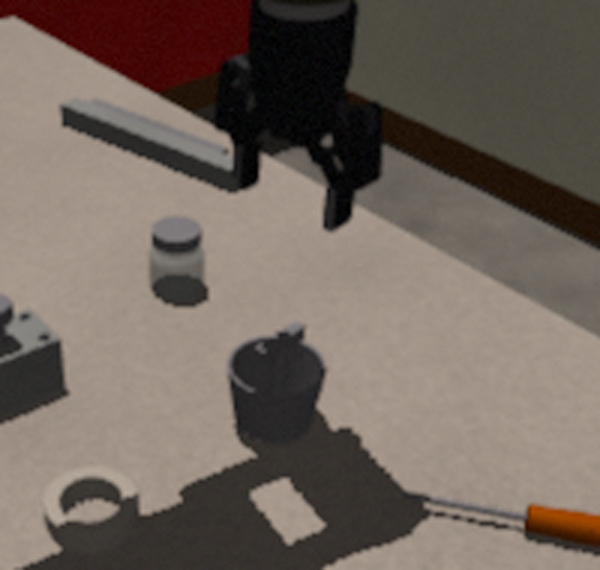

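The pin stands foot down in the cup, with its bar at (290,332) leaning on the far rim. The cup is upright and the gripper is well clear. I let it settle, then hand in.

Request:
arm_command --pt "0 0 0" --pt "0 0 0" --pt "0 0 0" --pt "0 0 0" --pt "0 0 0" --pt "0 0 0" --pt "0 0 0" --pt "0 0 0" --pt "0 0 0" --pt "0 0 0" --pt "0 0 0" --pt "0 0 0" --roll '[0,0,0,0,0,0,0,0,0,0,0,0]'

```text
time_s: 13.83
tcp_pos: [0.6501, -0.0062, 0.2125]
tool_rot: [3.137, 0.169, 0.0]
contact_force: [0.2, -0.0, -0.2]
grip_width: 0.0853
gripper_force: 0.0
```

```bash
python3 -c "
from workcell import r
print(r.close_job())"
```

```text
the job is handed in; nothing more can be done
None
```

I worked the T-bar pin loose (about 21° left, then about 20° right, up about 21 mm in all), drew it out and left it foot first in the upright cup, then handed in at about 14 s; no verdict was returned.

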